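# Start the gauge and hold the belt tensioner compressed

## Task

Get the sample belt tensioner ready for measuring: press the white keys of the trigger box fully down one at a time, first the round one, then the plus-shaped one, then the narrow bar. Then push the tensioner's black roller back against its spring until the pawl has clicked over the tooth and dropped down behind it, and finish while holding the roller there, still and with the fingers, the tooth clear of the pawl but the lever short of its end stop. Leave the loose parts round about where they are.

Things in the scene. Friction and masses are not known exactly. Their poses are not given: they have to be found in the camera images.
- key_round (a joint): Round spring key of the trigger box: disc of 28 mm diameter, white plastic, 12 mm high cap in a 40 x 42 mm black seat. Joint value: 0 up, 0.006 fully pressed (straight down); it resists with about 1.7 N at first and 5 N fully down, and counts as pressed beyond 0.004. Which of the three seats it is in changes.
- key_round_top (a point): Centre of the top face of the round key's cap (40.5 mm above the worktop when up; moves down with the key).
- key_plus (a joint): Plus-shaped spring key of the trigger box: two crossed bars of 32 x 11 mm, white plastic, 12 mm high cap in a 40 x 42 mm black seat. Joint value: 0 up, 0.006 fully pressed (straight down); it resists with about 1.7 N at first and 5 N fully down, and counts as pressed beyond 0.004. Which of the three seats it is in changes.
- key_plus_top (a point): Centre of the top face of the plus-shaped key's cap (40.5 mm above the worktop when up; moves down with the key).
- key_bar (a joint): Narrow bar spring key of the trigger box: one bar of 11 x 34 mm, lying across the box, white plastic, 12 mm high cap in a 40 x 42 mm black seat. Joint value: 0 up, 0.006 fully pressed (straight down); it resists with about 1.7 N at first and 5 N fully down, and counts as pressed beyond 0.004. Which of the three seats it is in changes.
- key_bar_top (a point): Centre of the top face of the bar key's cap (40.5 mm above the worktop when up; moves down with the key).
- trigger_box: Fixed grey box with the three keys in a row along its own x axis, 46 mm apart, 160 (x) x 66 (y) x 22 mm. Origin: centre of its underside, z up.
- fixture: Fixed grey metal plate 124 (x) x 210 (y) x 12 mm. Origin: centre of its underside, z up. On it: pivot pin with coil spring at y = -25 mm, 57 mm high; steel lever, top at 28 mm; two stop pins 34 mm high at (-38, +23) mm (rest) and (+38, +23) mm (end stop); pawl guide at the -y end, 32 mm high.
- tensioner_pivot (a point): Point on the lever's upright pivot axis, 42 mm above the worktop, the height at which the roller can be pushed.
- idler: Black roller, 24 mm diameter (27 mm at the 3 mm flange at its foot), upright on the lever's free end, 95 mm from the pivot axis; it spins freely. Origin: centre of its underside, 29 mm above the worktop; it reaches to 57 mm, its screw head to 60 mm. It can be pushed sideways or pinched from above.
- tensioner (a joint): Lever angle (rad), growing clockwise seen from above. 0 = rest: in the fixture's frame it points from the pivot to +y, turned 0.45 towards -x; 0.90 = end stop, 0.45 towards +x (never beyond 0.885). The tooth meets the pawl at 0.17, crests at 0.38, is past at 0.60. Hold at 0.62 to 0.86. Spring: 5 N at the roller at 0, 10 N at 0.90, about 2 N more at the tooth; let go, it springs back.
- pawl (a joint): Spring slider with a round steel nose, at the fixture's -y end (m). 0 = fully out towards the pivot; it is pushed back by up to 0.0045 while the lever's tooth rides over it, and drops to 0 again behind it.
- fitting: Loose brass fitting, 12 x 12 x 23 mm, upright (origin: centre of underside). Leave alone.
- bearing: Loose ball bearing, 35 mm diameter, 11 mm high (origin: centre of underside). Leave alone.
- ring: Loose steel ring gauge, 39 mm diameter, 14 mm high (origin: centre of underside). Leave alone.
- bracket: Loose aluminium angle bracket, 51 x 67 x 42 mm (origin: centre of underside). Leave alone.
- disc: Loose brass contact disc with studs, 23 mm diameter, 13 mm high (origin: centre of underside). Leave alone.

How it is judged:
On the way, in this order (a step that is already met when the one before it is completed fails the run):
1. the round key is pressed down, the other two up (value of joint key_round above 0.004 m and value of joint each of key_plus, key_bar below 0.002 m), for 0.05 s.
2. then the plus-shaped key is pressed down, the other two up (value of joint key_plus above 0.004 m and value of joint each of key_round, key_bar below 0.002 m), for 0.05 s.
3. then the bar key is pressed down, the other two up (value of joint key_bar above 0.004 m and value of joint each of key_round, key_plus below 0.002 m), for 0.05 s.
4. then the pawl rides over the tooth of the lever, all keys up (value of joint pawl above 0.0025 m and value of joint each of key_round, key_plus, key_bar below 0.002 m), for 0.02 s.
At the end, for the whole second after the job is handed in: The lever is held still (under 0.1 rad/s) at 0.62 to 0.86 rad, past the click and short of the end stop, the pawl down within 1.2 mm, the fingers pressing on the roller with more than 2 N, all three keys up (value of joint tensioner between 0.62 and 0.86 rad and value of joint pawl below 0.0012 m and velocity of joint tensioner between -0.1 and 0.1 rad/s and contact force between the fingers and idler above 2 N and value of joint each of key_round, key_plus, key_bar below 0.002 m); the arm keeps its last pose, push and grip.
It fails at once if two keys are pressed together (value of joint each of key_round, key_plus above 0.003 m or value of joint each of key_plus, key_bar above 0.003 m or value of joint each of key_round, key_bar above 0.003 m).
It fails at once if the lever is driven against its end stop (value of joint tensioner above 0.885 rad).
It fails at once if a loose part is moved by more than 30 mm (distance of any of fitting, bearing, ring, bracket, disc from where it was at the start of the episode above 0.03 m).
It also fails if it takes over 54 s, if anything falls off the work surface, if the arm or the gripper's body presses on something with over 40 N, if the wrist force passes 120 N, or if a joint passes its speed limit or range.

## Robot

A 6-joint arm with a two-finger parallel gripper is mounted at the origin on a cart in front of the work surface, level with it; the furniture and walls round the work are solid. World frame = base frame: x ahead of the robot, y to its left, z up, the work surface at z = 0. Lengths are in m, angles in rad, forces in N, time in s.
With the tool pointing down it reaches from about 0.375 to 0.975 m from the base axis. Payload 3.8 kg.
Tool frame: the origin (TCP) lies at the very end of the fingers, on their centre line; the grasp point (between the pads) lies 19 mm behind it; z points along the fingers, y is the direction in which the jaws open and shut (so a half turn about z gives the same grasp; the last joint's range is limited). The gripper opens to 85 mm and grips with 20 to 120 N. Pads are 22 mm wide; open, the fingers measure 114 mm over their backs; the gripper's body (76 mm by 85 mm) begins 54 mm behind the grasp point. The pads swing forward as they close: fully open they stand 13 mm farther back than shut.
Start: joints at [1.28, 0.264, 1.604, -0, 1.274, -0.037], TCP at [0.169, 0.653, 0.201] pointing down, gripper open.
Joint ranges: [-2.63, 2.63], [-0.94, 2.18], [0.31, 2.57], [-1.31, 4.45], [0, 2.66], [-2.55, 2.55]. Speed limits (rad/s): [2.57, 2.57, 3.14, 3.14, 3.14, 3.14].

## Interface

Orientations are given as a rotation vector (axis times angle).
In Python, from workcell import bot gives the robot as it stands.
- The arm moves only by the tool jog_arm, never from a script. Its argument "plan" is a list of rows, each an object of numbers: "claw": the closure, from 0 (fully open) to 1 (shut); "x", "y", "z": the shift along the tool's x, y, z in m; "turn": the turn about the tool's z in degrees. In form: [{"claw": .., "x": .., "y": .., "z": .., "turn": ..}, ...]. A call has 1 to 10 rows; each row shifts and turns the commanded pose from where the row before left it, along the tool's axes as they then stand; what a row does not reach is not made up. A row lasts 1/8 s, in which the tool goes at most 62.5 mm and 10.7 degrees, less where a joint would pass 70% of its speed; a pose out of reach is approached as far as the arm can. A call is refused whole if a number of a shift passes 0.0625 or a number of a turn 10.7, either way. A call with a gripper value outside its range is refused whole. The fingers move at their own pace and stop on an object; "newtons" is the grip in N (left out, the last holds). Time passes only in rows, so rows that do not move let the fingers close. It gives the time, the measured TCP pose, the force and the opening at its end, in the units of the state.
- bot.read_state(): the state, without advancing time (a new reading comes with each control period).
- bot.read_camera(name): name is "scene" or "top" or "wrist"; returns the picture (420x560x3 uint8, red, green, blue); there is no depth.
- bot.camera_params(name): a dict with "fx", "fy", "cx", "cy" (pixels), "world_to_cam" (4x4, takes a point from world to camera coordinates). Camera axes: x right, y up, looking along -z (the intrinsics and any distortion apply to the point x, -y, -z); pixel columns grow to the right and rows downward; lengths in m; the calibration is good to about 2 mm. A picture is of the moment at which its call begins: read the wrist's pose just before it. camera_params takes no time and is no camera call; for the wrist camera it gives the pose at the moment of the call.
- bot.finish_job(): hands the job in, once; it reports no verdict.
The state is a dict: "time": time; "q": joint angles; "joint_vel": joint speeds; "joint_torque": joint torques, N m; "tool_pos": TCP position; "tcp_rot": TCP orientation; "wrist_force": force on the tool from outside, world axes, zero at the start; "torque": the same for the moment, N m; "width": opening from 0.0 (shut) to 1.0 (fully open).
Only numpy, scipy, OpenCV 4.12 (cv2) and the standard library are available. Lean on these libraries where they do the work, as an engineer would, in place of code of your own. Each camera call takes 0.05 s, during which the arm holds its last target. There are 200 camera calls.

## Working session

There is one attempt and no reset: what is moved stays moved. The work goes in short steps, Python scripts to look and compute and a tool call to move; the robot and the scene stay as the last step left them, time stands still between calls to the robot, and variables do not carry over. Pictures are saved under pics/ and viewed, about 8 in all and at most 12, crops included, and the job is handed in when it is done.

Besides the shell and the picture viewer there is one more tool, called after "Emit:" as a command line: name --argument value ..., lists and objects as JSON in quotes. jog_arm: Moves the arm, as the interface text tells. Its arguments: {"type":"object","properties":{"plan":{"type":"array","items":{"type":"object","properties":{"claw":{"type":"number"},"x":{"type":"number"},"y":{"type":"number"},"z":{"type":"number"},"turn":{"type":"number"}}}},"newtons":{"type":"number"}},"required":["plan"]}

```bash
mkdir -p pics
python3 - <<'E'
from workcell import bot
import cv2
s=bot.read_state();print(s)
for n in("top","scene"):
    cv2.imwrite(f"pics/{n}1.png",bot.read_camera(n)[...,::-1])
    p=bot.camera_params(n);print(n,{k:v for k,v in p.items()})
E
```

```text
{'time': 0.0, 'q': array([ 1.28004814e+00,  2.64751417e-01,  1.60540031e+00,  1.45241825e-05,
        1.27371317e+00, -3.69143712e-02]), 'joint_vel': array([ 1.38957129e-03, -2.63176656e-03,  6.69763295e-04, -3.37995721e-05,
        1.38293126e-03,  4.21159290e-04]), 'joint_torque': array([-3.57153181e-05, -5.15115380e+01, -3.67314792e+01, -2.31732236e-05,
        1.31721739e-02, -3.46671538e-05]), 'tool_pos': array([0.16927529, 0.6525852 , 0.19954908]), 'tcp_rot': array([-0.39760941, -3.11594036,  0.00351746]), 'wrist_force': array([-0.23484855,  0.15651572, -0.26053903]), 'torque': array([ 0.01749132, -0.06248987, -0.01402877]), 'width': 1.0002737934599322}
top {'fx': 449.12473252030867, 'fy': 449.12473252030867, 'cx': 282.48471863024054, 'cy': 218.64782635435884, 'world_to_cam': array([[-0.01521503, -0.99985017,  0.00825501, -0.03743337],
       [ 0.99759245, -0.01462098,  0.06779039, -0.55777997],
       [-0.06765954,  0.00926657,  0.99766543, -1.10808379],
       [ 0.        ,  0.        ,  0.        ,  1.        ]])}
scene {'fx': 457.98596083476355, 'fy': 457.98596083476355, 'cx': 274.2953130697639, 'cy': 206.3566884317571, 'world_to_cam': array([[ 0.63184028, -0.77482446, -0.02061378, -0.38175842],
       [ 0.51832238,  0.40259966,  0.75449017, -0.35670823],
       [-0.57629833, -0.48740186,  0.65598754, -1.03127073],
       [ 0.        ,  0.        ,  0.        ,  1.        ]])}
```

View pics/top1.png

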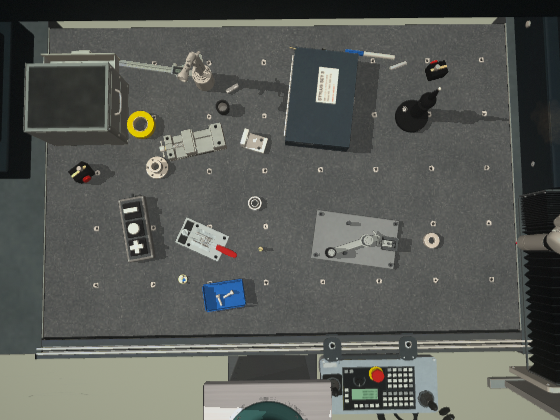

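View pics/scene1.png

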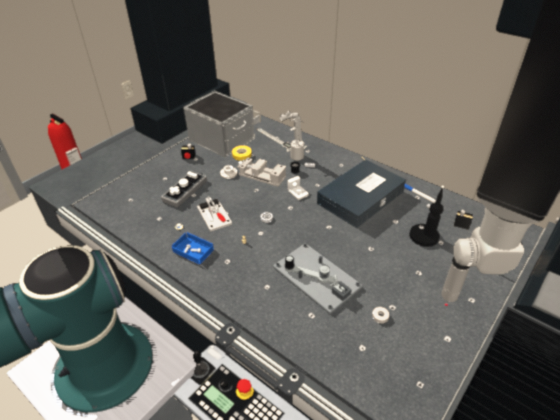

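Run:
```python
import cv2,numpy as np
im=cv2.imread("pics/top1.png")
a=cv2.resize(im[185:270,110:160],None,fx=6,fy=6,interpolation=cv2.INTER_CUBIC)
b=cv2.resize(im[200:285,305:405],None,fx=5,fy=5,interpolation=cv2.INTER_CUBIC)
o=np.zeros((510,800,3),np.uint8);o[:,:300]=a;o[:425,300:800]=b
cv2.imwrite("pics/c1.png",o)
```

```text
(no output)
```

View pics/c1.png

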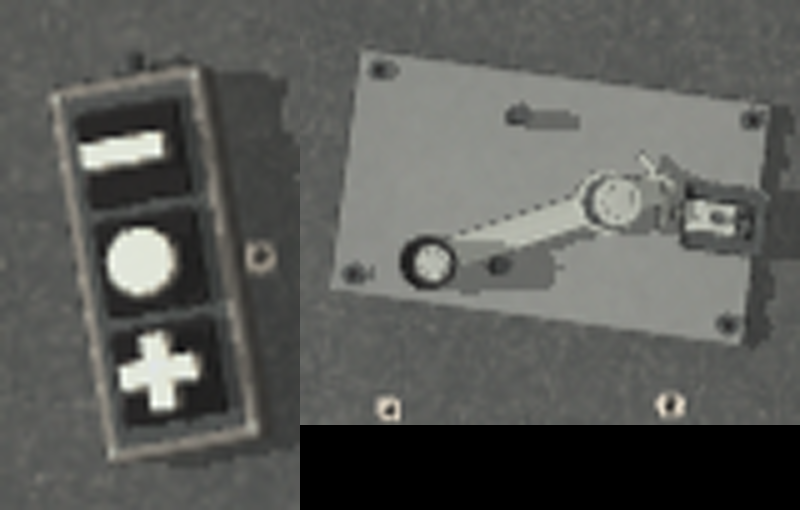

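```bash
cat > h.py <<'E'
import numpy as np
def px2w(p,u,v,z):
    M=np.array(p["world_to_cam"]);R,t=M[:3,:3],M[:3,3]
    d=R.T@np.array([(u-p["cx"])/p["fx"],-(v-p["cy"])/p["fy"],-1]);o=-R.T@t
    return o+d*(z-o[2])/d[2]
E
python3 - <<'E'
from workcell import bot
from h import *
from scipy.spatial.transform import Rotation as R
np.set_printoptions(precision=4,suppress=True)
p=bot.camera_params("top")
for n,u,v,z in[("bar",130.3,209.8,.0405),("round",133.5,228.5,.0405),("plus",136.5,246.8,.0405),("roller",331.6,252.4,.059),("pivot",367.8,240,.057),
 ("c-tl",317.4,210,.012),("c-tr",398.6,221,.012),("c-br",393.4,269,.012),("c-bl",311.4,258,.012),("restpin",305+40,253,.034),("endpin",305+43.4,222.5,.034)]:
    print(n,px2w(p,u,v,z))
s=bot.read_state();print(R.from_rotvec(s["tcp_rot"]).as_matrix())
w=bot.camera_params("wrist");print(w)
E
```

```text
bar [0.583  0.3282 0.0405]
round [0.5369 0.32   0.0405]
plus [0.492  0.3124 0.0405]
roller [ 0.4712 -0.1625  0.059 ]
pivot [ 0.4998 -0.2512  0.057 ]
c-tl [ 0.5783 -0.1345  0.012 ]
c-tr [ 0.5474 -0.3395  0.012 ]
c-br [ 0.4268 -0.3224  0.012 ]
c-bl [ 0.4575 -0.1169  0.012 ]
restpin [ 0.469  -0.1985  0.034 ]
endpin [ 0.5442 -0.2088  0.034 ]
[[-0.968   0.2511 -0.0006]
 [ 0.2511  0.968  -0.002 ]
 [ 0.0001 -0.002  -1.    ]]
{'fx': 366.0032518188769, 'fy': 366.0032518188769, 'cx': 278.47088081529574, 'cy': 210.0963778888067, 'world_to_cam': array([[ 0.251 ,  0.968 , -0.0005, -0.6745],
       [-0.9339,  0.2421, -0.2631,  0.0341],
       [-0.2546,  0.0665,  0.9648, -0.3772],
       [ 0.    ,  0.    ,  0.    ,  1.    ]])}
```

Emit:
jog_arm --plan '[{"claw":1,"x":-0.044,"y":-0.023,"z":0.005},{"claw":1,"x":-0.044,"y":-0.023,"z":0.005},{"claw":1,"x":-0.044,"y":-0.023,"z":0.01},{"claw":1,"x":-0.044,"y":-0.023,"z":0.01},{"claw":1,"x":-0.044,"y":-0.023,"z":0.01},{"claw":1,"x":-0.044,"y":-0.023,"z":0.01},{"claw":1,"x":-0.044,"y":-0.023,"z":0.01},{"claw":1,"x":-0.044,"y":-0.023,"z":0.01},{"claw":1,"x":-0.044,"y":-0.023,"z":0.01},{"claw":1,"x":-0.044,"y":-0.023,"z":0.01}]' --newtons 30

```text
schema error: expected keys claw, x, y, z, turn
```

Emit:
jog_arm --plan '[{"claw":1},{"claw":1}]'

```text
schema error: expected keys claw, x, y, z, turn
```

Run:
```python
from workcell import bot
import cv2
from h import *
from scipy.spatial.transform import Rotation as R
np.set_printoptions(precision=4,suppress=True)
s=bot.read_state();p=bot.camera_params("wrist")
im=bot.read_camera("wrist");Rm=R.from_rotvec(s["tcp_rot"]).as_matrix()
print(s["tool_pos"],s["wrist_force"],s["width"]);print(Rm)
cv2.imwrite("pics/w1.png",im[...,::-1])
m=cv2.inRange(im,(190,190,180),(255,255,255))
n,l,st,c=cv2.connectedComponentsWithStats(m)
for i in range(1,n):
    if st[i,4]>300:
        w=px2w(p,*c[i],.0405);print(c[i],st[i],w,"tool delta",Rm.T@(w-s["tool_pos"]))
```

```text
[0.1693 0.6527 0.1997] [-0.715   0.5693 -0.4054] 0.9998801599141989
[[-0.968   0.2511 -0.0006]
 [ 0.2511  0.968  -0.002 ]
 [ 0.0001 -0.002  -1.    ]]
[321.5251 126.3116] [     0      0    560    341 123030] [0.128  0.703  0.0405] tool delta [0.0526 0.0386 0.1591]
[188.309  257.4985] [148 247  77  20 343] [0.2171 0.5497 0.0405] tool delta [-0.0722 -0.0874  0.1593]
[ 71.9266 286.0584] [  0 266 145  40 668] [0.2171 0.4277 0.0405] tool delta [-0.1028 -0.2054  0.1596]
[ 60.5009 299.1748] [  0 282 124  35 555] [0.2277 0.4108 0.0405] tool delta [-0.1173 -0.2191  0.1596]
```

View pics/w1.png

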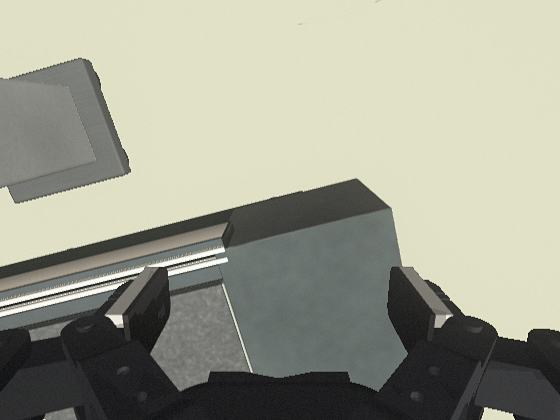

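Emit:
jog_arm --plan '[{"claw":1,"x":-0.044,"y":-0.023,"z":0.005,"turn":0},{"claw":1,"x":-0.044,"y":-0.023,"z":0.005,"turn":0},{"claw":1,"x":-0.044,"y":-0.023,"z":0.01,"turn":0},{"claw":1,"x":-0.044,"y":-0.023,"z":0.01,"turn":0},{"claw":1,"x":-0.044,"y":-0.023,"z":0.01,"turn":0},{"claw":1,"x":-0.044,"y":-0.023,"z":0.01,"turn":0},{"claw":1,"x":-0.044,"y":-0.023,"z":0.01,"turn":0},{"claw":1,"x":-0.044,"y":-0.023,"z":0.01,"turn":0},{"claw":1,"x":-0.044,"y":-0.023,"z":0.01,"turn":0},{"claw":1,"x":-0.044,"y":-0.023,"z":0.01,"turn":0}]' --newtons 30

```text
time: 1.4
tool_pos: [0.5385, 0.319, 0.1103]
tcp_rot: [-0.398, -3.116, 0.0]
wrist_force: [0.5, 1.3, -0.2]
width: 0.001
```

Emit:
jog_arm --plan '[{"claw":1,"x":0,"y":0,"z":0,"turn":0},{"claw":1,"x":0,"y":0,"z":0,"turn":0}]'

```text
time: 1.65
tool_pos: [0.5373, 0.3201, 0.1105]
tcp_rot: [-0.399, -3.115, 0.0]
wrist_force: [-0.1, -1.0, -0.7]
width: -0.001
```

```bash
cat > look.py <<'E'
import sys
from workcell import bot
import cv2
from h import *
from scipy.spatial.transform import Rotation as R
np.set_printoptions(precision=4,suppress=True)
s=bot.read_state();p=bot.camera_params("wrist")
im=bot.read_camera("wrist");Rm=R.from_rotvec(s["tcp_rot"]).as_matrix()
print(s["time"],s["tool_pos"],s["wrist_force"],s["width"]);print(Rm)
cv2.imwrite(sys.argv[1],im[...,::-1])
m=cv2.inRange(im,(190,190,180),(255,255,255))
n,l,st,c=cv2.connectedComponentsWithStats(m)
for i in range(1,n):
    if st[i,4]>300:
        w=px2w(p,*c[i],.0405);print(c[i],st[i],w,"tool delta",Rm.T@(w-s["tool_pos"]))
E
python3 look.py pics/w2.png
```

```text
1.65 [0.5373 0.3201 0.1105] [-0.0592 -1.0332 -0.7132] -0.00104997719217488
[[-0.9677  0.252  -0.0011]
 [ 0.252   0.9677 -0.    ]
 [ 0.0011 -0.0003 -1.    ]]
[89.3921 69.4456] [ 72  54  32  33 579] [0.4197 0.2295 0.0405] tool delta [ 0.0908 -0.1173  0.0701]
[255.6241 148.8617] [ 232  124   48   50 1309] [0.493  0.3165 0.0405] tool delta [ 0.0418 -0.0146  0.07  ]
[ 66.4484 212.5674] [   0  162  152  109 8386] [0.5021 0.1788 0.0405] tool delta [-0.0016 -0.1456  0.07  ]
[283.9279 210.1111] [ 265  192   39   38 1179] [0.5382 0.3241 0.0405] tool delta [0.0001 0.0041 0.07  ]
[319.8323 262.006 ] [301 252  33  20 334] [0.5819 0.3394 0.0405] tool delta [-0.0384  0.03    0.0699]
```

View pics/w2.png

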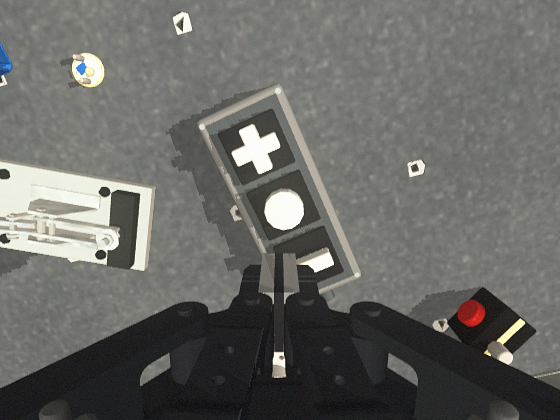

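Emit:
jog_arm --plan '[{"claw":1,"x":0,"y":0.002,"z":0.03,"turn":0},{"claw":1,"x":0,"y":0,"z":0.03,"turn":0},{"claw":1,"x":0,"y":0,"z":0.008,"turn":0},{"claw":1,"x":0,"y":0,"z":0.004,"turn":0},{"claw":1,"x":0,"y":0,"z":0.0035,"turn":0},{"claw":1,"x":0,"y":0,"z":0,"turn":0},{"claw":1,"x":0,"y":0,"z":0,"turn":0}]'

```text
time: 2.58
tool_pos: [0.5387, 0.3224, 0.0362]
tcp_rot: [0.398, 3.115, 0.001]
wrist_force: [-0.2, -0.5, -0.3]
width: -0.003
```

```bash
python3 look.py pics/w3.png; python3 -c "
import cv2
cv2.imwrite('pics/w3c.png',cv2.resize(cv2.imread('pics/w3.png')[120:330,160:420],None,fx=2.5,fy=2.5))
from workcell import bot
for i in range(3): bot.read_camera('top'); print(bot.read_state()['wrist_force'],bot.read_state()['tool_pos'])"
```

```text
2.575 [0.5387 0.3224 0.0362] [-0.1691 -0.5152 -0.3042] -0.002894313062116505
[[-0.9679  0.2512  0.0012]
 [ 0.2512  0.9679  0.0006]
 [-0.001   0.0009 -1.    ]]
[17.3355 51.7383] [  0  30  33  46 921] [0.4234 0.2377 0.0405] tool delta [ 0.0904 -0.111  -0.0045]
[240.5149 163.0265] [ 206  128   69   70 2676] [0.4929 0.3165 0.0405] tool delta [ 0.0429 -0.0172 -0.0044]
[ 50.7253 241.5585] [   0  196  103  124 4430] [0.5065 0.2162 0.0405] tool delta [ 0.0045 -0.1109 -0.0044]
[281.6544 241.345 ] [ 253  223   55   42 1577] [0.5348 0.3254 0.0405] tool delta [ 0.0045  0.0018 -0.0043]
[ 25.2285 290.4462] [   0  268   52   44 1282] [0.5276 0.193  0.0405] tool delta [-0.0218 -0.1281 -0.0044]
[-0.38865929 -0.72826237 -0.38410532] [0.53856197 0.3223258  0.035977  ]
[-0.0633468   0.0279109   0.12886532] [0.53845269 0.32225848 0.0358217 ]
[ 0.54180383  0.31463073 -0.09260397] [0.53836316 0.32224481 0.03571382]
```

View pics/w3c.png

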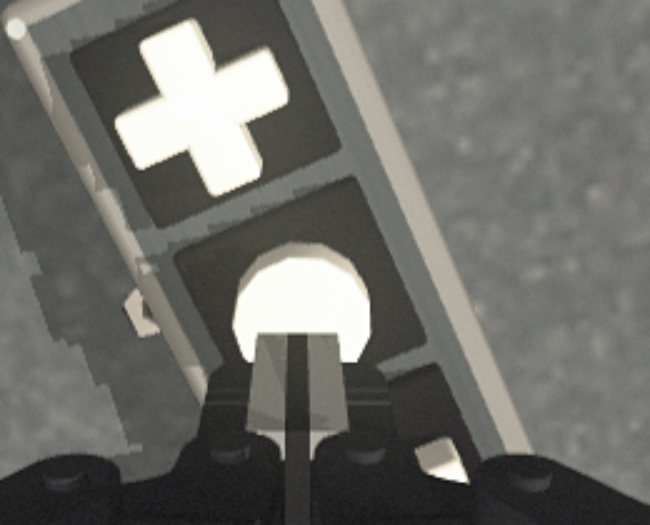

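Emit:
jog_arm --plan '[{"claw":1,"x":0,"y":0,"z":0.002,"turn":0},{"claw":1,"x":0,"y":0,"z":0,"turn":0}]'

```text
time: 3.02
tool_pos: [0.538, 0.322, 0.0331]
tcp_rot: [-0.398, -3.116, 0.0]
wrist_force: [-0.2, 0.0, -0.7]
width: -0.003
```

Emit:
jog_arm --plan '[{"claw":1,"x":0,"y":0,"z":0.002,"turn":0},{"claw":1,"x":0,"y":0,"z":0,"turn":0}]'

```text
time: 3.28
tool_pos: [0.5379, 0.3221, 0.031]
tcp_rot: [-0.398, -3.116, 0.001]
wrist_force: [0.7, -0.2, -0.5]
width: 0.004
```

```bash
python3 look.py pics/w4.png; python3 -c "
import cv2
a=cv2.imread('pics/w4.png')[150:400,200:360]
cv2.imwrite('pics/w4c.png',cv2.resize(a,None,fx=2.4,fy=2.4))
from workcell import bot
from h import *
from scipy.spatial.transform import Rotation as R
s=bot.read_state();p=bot.camera_params('wrist');Rm=R.from_rotvec(s['tcp_rot']).as_matrix()
for d in([0,0,0],[.011,0,0],[-.011,0,0],[.011,.0145,0],[0.011,0,-.01],[0.011,0,-.02]):
    q=p['world_to_cam']@np.append(s['tool_pos']+Rm@np.array(d),1)
    print(d,p['cx']+p['fx']*q[0]/-q[2],p['cy']+p['fy']*q[1]/q[2])
"
```

```text
3.275 [0.5379 0.3221 0.031 ] [ 0.7237 -0.1528 -0.4692] 0.003784848647531689
[[-0.968   0.2511 -0.0006]
 [ 0.2511  0.968  -0.0003]
 [ 0.0005 -0.0004 -1.    ]]
[13.2876 51.7245] [  0  29  29  47 911] [0.4236 0.2387 0.0405] tool delta [ 0.0896 -0.1094 -0.0094]
[240.7032 165.9965] [ 205  131   71   71 2827] [0.4929 0.3166 0.0405] tool delta [ 0.0422 -0.0166 -0.0094]
[463.1026 188.6358] [451 178  24  23 302] [0.5283 0.4118 0.0405] tool delta [ 0.0318  0.0844 -0.0095]
[ 49.821  246.9701] [   0  200  100  126 4347] [0.5072 0.218  0.0405] tool delta [ 0.0036 -0.1085 -0.0094]
[283.4961 244.3035] [ 254  228   56   37 1407] [0.5338 0.3259 0.0405] tool delta [ 0.0049  0.0027 -0.0095]
[ 23.48   295.3804] [   0  274   52   43 1225] [0.5275 0.195  0.0405] tool delta [-0.0219 -0.1256 -0.0094]
[0, 0, 0] 277.9277192128344 246.82625530736502
[0.011, 0, 0] 277.9214309299324 225.99345574972824
[-0.011, 0, 0] 277.933812885244 267.01431902201784
[0.011, 0.0145, 0] 307.1845684434082 225.9823746215468
[0.011, 0, -0.01] 277.92416668260915 232.49840049868342
[0.011, 0, -0.02] 277.9272281916053 239.77791338710966
```

View pics/w4c.png

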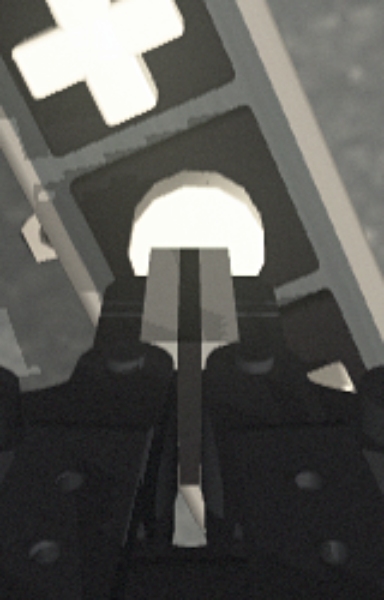

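Emit:
jog_arm --plan '[{"claw":1,"x":0,"y":0,"z":0.003,"turn":0},{"claw":1,"x":0,"y":0,"z":0,"turn":0}]'

```text
time: 3.58
tool_pos: [0.5379, 0.322, 0.028]
tcp_rot: [-0.398, -3.116, 0.001]
wrist_force: [1.2, 0.2, -0.6]
width: 0.005
```

Emit:
jog_arm --plan '[{"claw":1,"x":0,"y":0,"z":0.003,"turn":0},{"claw":1,"x":0,"y":0,"z":0,"turn":0}]'

```text
time: 3.82
tool_pos: [0.5379, 0.322, 0.025]
tcp_rot: [-0.398, -3.116, 0.001]
wrist_force: [0.6, -0.1, -0.6]
width: 0.003
```

Emit:
jog_arm --plan '[{"claw":1,"x":0,"y":0,"z":0.003,"turn":0},{"claw":1,"x":0,"y":0,"z":0,"turn":0}]'

```text
time: 4.08
tool_pos: [0.5379, 0.322, 0.022]
tcp_rot: [-0.398, -3.116, 0.001]
wrist_force: [0.5, 0.4, 1.1]
width: 0.003
```

Emit:
jog_arm --plan '[{"claw":1,"x":0,"y":0,"z":0.002,"turn":0},{"claw":1,"x":0,"y":0,"z":0,"turn":0}]'

```text
time: 4.32
tool_pos: [0.538, 0.3221, 0.0202]
tcp_rot: [-0.398, -3.116, 0.0]
wrist_force: [-0.4, -0.1, -0.1]
width: 0.004
```

Emit:
jog_arm --plan '[{"claw":1,"x":0,"y":0,"z":0.002,"turn":0},{"claw":1,"x":0,"y":0,"z":0,"turn":0}]'

```text
time: 4.58
tool_pos: [0.538, 0.3221, 0.0182]
tcp_rot: [-0.398, -3.116, 0.0]
wrist_force: [-0.6, 0.2, -0.1]
width: -0.001
```

Emit:
jog_arm --plan '[{"claw":1,"x":0,"y":0,"z":0.002,"turn":0},{"claw":1,"x":0,"y":0,"z":0,"turn":0}]'

```text
time: 4.82
tool_pos: [0.5379, 0.3221, 0.0161]
tcp_rot: [-0.397, -3.116, 0.0]
wrist_force: [-0.0, -0.0, -1.0]
width: -0.004
```

Emit:
jog_arm --plan '[{"claw":1,"x":0,"y":0,"z":0.002,"turn":0},{"claw":1,"x":0,"y":0,"z":0,"turn":0}]'

```text
time: 5.08
tool_pos: [0.5379, 0.3221, 0.0141]
tcp_rot: [-0.398, -3.116, 0.0]
wrist_force: [0.7, 0.1, 0.4]
width: 0.003
```

Emit:
jog_arm --plan '[{"claw":1,"x":0,"y":0,"z":0.002,"turn":0},{"claw":1,"x":0,"y":0,"z":0,"turn":0}]'

```text
time: 5.32
tool_pos: [0.538, 0.3221, 0.0122]
tcp_rot: [-0.398, -3.116, 0.0]
wrist_force: [0.2, 0.5, -0.6]
width: 0.002
```

```bash
python3 look.py pics/w5.png|head -1; python3 -c "
import cv2,numpy as np
from workcell import bot
a=cv2.resize(cv2.imread('pics/w5.png')[150:350,200:360],None,fx=2.5,fy=2.5)
b=bot.read_camera('scene')[...,::-1]
b=cv2.resize(b[120:245,135:235],None,fx=4,fy=4,interpolation=cv2.INTER_CUBIC)
cv2.imwrite('pics/m5.png',np.hstack([a,b]))
"
```

```text
5.325 [0.538  0.3221 0.0122] [ 0.1684  0.4506 -0.6019] 0.002101341226685657
```

View pics/m5.png

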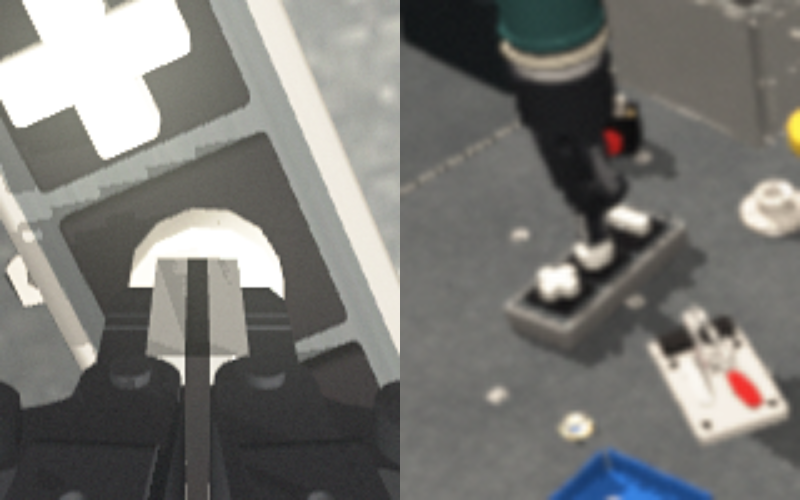

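Emit:
jog_arm --plan '[{"claw":1,"x":0,"y":0,"z":0.003,"turn":0},{"claw":1,"x":0,"y":0,"z":0,"turn":0}]'

```text
time: 5.68
tool_pos: [0.5384, 0.3224, 0.0095]
tcp_rot: [0.397, 3.116, 0.001]
wrist_force: [0.3, -0.6, 1.9]
width: 0.001
```

Emit:
jog_arm --plan '[{"claw":1,"x":0,"y":0,"z":0.002,"turn":0},{"claw":1,"x":0,"y":0,"z":0,"turn":0}]'

```text
time: 5.92
tool_pos: [0.5385, 0.3224, 0.0077]
tcp_rot: [0.398, 3.116, 0.001]
wrist_force: [0.2, 1.0, 3.5]
width: -0.0
```

Emit:
jog_arm --plan '[{"claw":1,"x":0,"y":0,"z":0.002,"turn":0},{"claw":1,"x":0,"y":0,"z":0,"turn":0}]'

```text
time: 6.18
tool_pos: [0.5385, 0.3224, 0.0056]
tcp_rot: [0.398, 3.116, 0.001]
wrist_force: [0.7, 0.4, 4.0]
width: -0.0
```

Emit:
jog_arm --plan '[{"claw":1,"x":0,"y":0,"z":0.002,"turn":0},{"claw":1,"x":0,"y":0,"z":0,"turn":0}]'

```text
time: 6.42
tool_pos: [0.5385, 0.3224, 0.0042]
tcp_rot: [0.397, 3.116, 0.001]
wrist_force: [-0.5, -0.6, 7.5]
width: 0.004
```

Emit:
jog_arm --plan '[{"claw":1,"x":0,"y":0,"z":-0.02,"turn":0},{"claw":1,"x":0,"y":0,"z":-0.005,"turn":0},{"claw":1,"x":0.0215,"y":-0.0095,"z":0,"turn":0},{"claw":1,"x":0.0215,"y":-0.0095,"z":0,"turn":0},{"claw":1,"x":0,"y":0,"z":0.01,"turn":0},{"claw":1,"x":0,"y":0,"z":0.006,"turn":0},{"claw":1,"x":0,"y":0,"z":0.005,"turn":0},{"claw":1,"x":0,"y":0,"z":0.004,"turn":0},{"claw":1,"x":0,"y":0,"z":0,"turn":0},{"claw":1,"x":0,"y":0,"z":0,"turn":0}]'

```text
time: 7.68
tool_pos: [0.4922, 0.3146, 0.0041]
tcp_rot: [-0.398, -3.116, 0.0]
wrist_force: [-2.4, -1.2, 7.9]
width: 0.001
```

Emit:
jog_arm --plan '[{"claw":1,"x":0,"y":0,"z":-0.02,"turn":0},{"claw":1,"x":0,"y":0,"z":-0.005,"turn":0},{"claw":1,"x":-0.028,"y":0.0125,"z":0,"turn":0},{"claw":1,"x":-0.028,"y":0.0125,"z":0,"turn":0},{"claw":1,"x":-0.028,"y":0.0125,"z":0,"turn":0},{"claw":1,"x":0,"y":0,"z":0.01,"turn":0},{"claw":1,"x":0,"y":0,"z":0.006,"turn":0},{"claw":1,"x":0,"y":0,"z":0.005,"turn":0},{"claw":1,"x":0,"y":0,"z":0.004,"turn":0},{"claw":1,"x":0,"y":0,"z":0,"turn":0}]'

```text
time: 8.93
tool_pos: [0.5813, 0.3295, 0.0041]
tcp_rot: [-0.397, -3.115, 0.001]
wrist_force: [-4.3, -2.0, 6.1]
width: 0.001
```

Emit:
jog_arm --plan '[{"claw":1,"x":0,"y":0,"z":0,"turn":0}]'

```text
time: 9.05
tool_pos: [0.5813, 0.3295, 0.0042]
tcp_rot: [-0.397, -3.115, 0.001]
wrist_force: [-2.9, -2.3, 7.1]
width: -0.002
```

Emit:
jog_arm --plan '[{"claw":1,"x":0,"y":0,"z":-0.02,"turn":0},{"claw":1,"x":0,"y":0,"z":-0.04,"turn":0},{"claw":1,"x":0,"y":0,"z":-0.04,"turn":0},{"claw":1,"x":0,"y":0,"z":-0.02,"turn":0}]'

```text
time: 9.55
tool_pos: [0.584, 0.3309, 0.1274]
tcp_rot: [0.397, 3.112, 0.005]
wrist_force: [0.8, 0.6, -0.3]
width: -0.001
```

Emit:
jog_arm --plan '[{"claw":1,"x":0.003,"y":-0.05,"z":0,"turn":0},{"claw":1,"x":0.003,"y":-0.05,"z":0,"turn":0},{"claw":1,"x":0.003,"y":-0.05,"z":0,"turn":0},{"claw":1,"x":0.003,"y":-0.05,"z":0,"turn":0},{"claw":1,"x":0.003,"y":-0.05,"z":0,"turn":0},{"claw":1,"x":0.003,"y":-0.05,"z":0,"turn":0},{"claw":1,"x":0.003,"y":-0.05,"z":0,"turn":0},{"claw":1,"x":0.003,"y":-0.05,"z":0,"turn":0},{"claw":1,"x":0.003,"y":-0.05,"z":0,"turn":0},{"claw":1,"x":0.002,"y":-0.05,"z":0,"turn":0}]'

```text
time: 10.8
tool_pos: [0.4278, -0.148, 0.1233]
tcp_rot: [0.397, 3.116, 0.0]
wrist_force: [0.3, 0.1, -0.7]
width: 0.001
```

Emit:
jog_arm --plan '[{"claw":1,"x":0,"y":0,"z":0.04,"turn":0},{"claw":1,"x":0,"y":0,"z":0,"turn":0},{"claw":1,"x":0,"y":0,"z":0,"turn":0}]'

```text
time: 11.18
tool_pos: [0.429, -0.1465, 0.0838]
tcp_rot: [-0.397, -3.116, -0.0]
wrist_force: [-0.3, -0.4, 0.5]
width: -0.001
```

```bash
python3 -c "
import cv2,numpy as np
from workcell import bot
s=bot.read_state();print(s['time'],s['tool_pos'],s['wrist_force'])
a=cv2.resize(bot.read_camera('wrist')[...,::-1],(400,300))
t=bot.read_camera('top')[...,::-1];cv2.imwrite('pics/t6.png',t)
b=cv2.resize(t[190:300,290:410],None,fx=3.33,fy=3.33,interpolation=cv2.INTER_CUBIC)[:,:400]
c=cv2.resize(bot.read_camera('scene')[...,::-1][200:330,240:400],None,fx=2.3,fy=2.3)
o=np.zeros((600,800,3),np.uint8);o[:300,:400]=a;o[300:300+c.shape[0],:c.shape[1]]=c;o[:b.shape[0],400:400+b.shape[1]]=b
cv2.imwrite('pics/m6.png',o)
"
```

```text
11.175 [ 0.42896929 -0.14647883  0.08384448] [-0.32673165 -0.37249377  0.53359009]
```

View pics/m6.png

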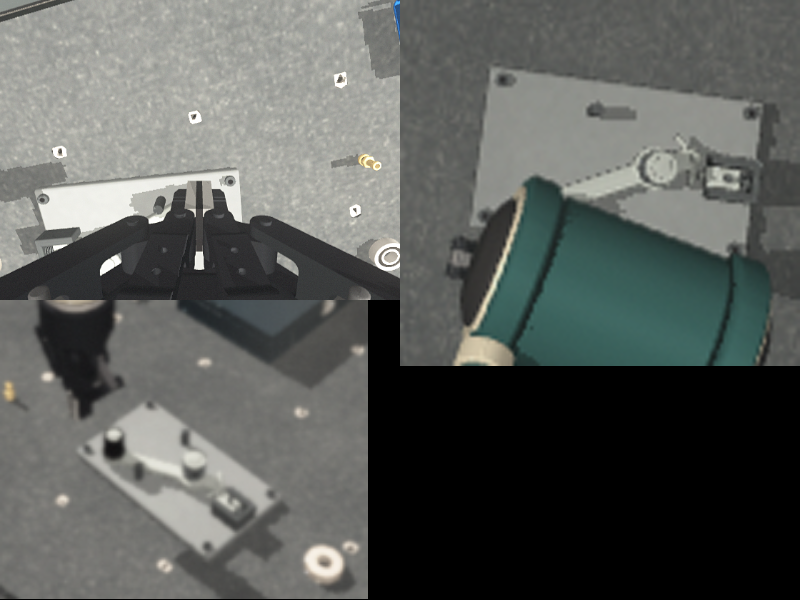

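Emit:
jog_arm --plan '[{"claw":1,"x":0,"y":-0.003,"z":0.03,"turn":0},{"claw":1,"x":0,"y":0,"z":0.03,"turn":0},{"claw":1,"x":0,"y":0,"z":0.0165,"turn":0},{"claw":1,"x":0,"y":0,"z":0,"turn":0}]'

```text
time: 11.82
tool_pos: [0.4275, -0.1492, 0.0063]
tcp_rot: [-0.396, -3.114, -0.001]
wrist_force: [-0.4, 0.6, 0.4]
width: -0.0
```

Emit:
jog_arm --plan '[{"claw":1,"x":-0.01,"y":0,"z":0,"turn":0},{"claw":1,"x":-0.006,"y":0,"z":0,"turn":0},{"claw":1,"x":0,"y":0,"z":0,"turn":0}]'

```text
time: 12.2
tool_pos: [0.4453, -0.1544, 0.008]
tcp_rot: [0.397, 3.114, -0.001]
wrist_force: [-0.9, 0.6, -0.2]
width: 0.002
```

Emit:
jog_arm --plan '[{"claw":1,"x":-0.003,"y":0,"z":0,"turn":0},{"claw":1,"x":0,"y":0,"z":0,"turn":0}]'

```text
time: 12.45
tool_pos: [0.4466, -0.1546, 0.007]
tcp_rot: [0.398, 3.116, -0.0]
wrist_force: [0.5, -0.4, 0.2]
width: 0.0
```

Emit:
jog_arm --plan '[{"claw":1,"x":-0.003,"y":0,"z":0,"turn":0},{"claw":1,"x":0,"y":0,"z":0,"turn":0}]'

```text
time: 12.7
tool_pos: [0.4496, -0.1554, 0.0069]
tcp_rot: [0.398, 3.116, -0.0]
wrist_force: [0.2, 0.6, -0.7]
width: -0.002
```

Emit:
jog_arm --plan '[{"claw":1,"x":-0.003,"y":0,"z":0,"turn":0},{"claw":1,"x":0,"y":0,"z":0,"turn":0}]'

```text
time: 12.95
tool_pos: [0.4502, -0.1554, 0.0063]
tcp_rot: [-0.397, -3.112, -0.001]
wrist_force: [-5.7, 0.9, 4.2]
width: -0.0
```

Emit:
jog_arm --plan '[{"claw":1,"x":-0.006,"y":0.001,"z":-0.002,"turn":0},{"claw":1,"x":-0.006,"y":0.001,"z":0,"turn":0},{"claw":1,"x":-0.006,"y":0.001,"z":0,"turn":0},{"claw":1,"x":0,"y":0,"z":0,"turn":0}]'

```text
time: 13.45
tool_pos: [0.4656, -0.156, 0.0068]
tcp_rot: [-0.395, -3.106, -0.003]
wrist_force: [-9.3, 2.2, 2.9]
width: 0.001
```

Emit:
jog_arm --plan '[{"claw":1,"x":-0.006,"y":0.001,"z":0,"turn":0},{"claw":1,"x":-0.006,"y":0.001,"z":0,"turn":0},{"claw":1,"x":-0.006,"y":0.001,"z":0,"turn":0},{"claw":1,"x":-0.006,"y":0.001,"z":0,"turn":0},{"claw":1,"x":0,"y":0,"z":0,"turn":0}]'

```text
time: 14.08
tool_pos: [0.4908, -0.1586, 0.0068]
tcp_rot: [-0.396, -3.108, -0.002]
wrist_force: [-4.7, 0.6, -1.5]
width: -0.002
```

Emit:
jog_arm --plan '[{"claw":1,"x":-0.006,"y":0.001,"z":0,"turn":0},{"claw":1,"x":-0.006,"y":0.001,"z":0,"turn":0},{"claw":1,"x":-0.006,"y":0.001,"z":0,"turn":0},{"claw":1,"x":-0.004,"y":0,"z":0,"turn":0},{"claw":1,"x":0,"y":0,"z":0,"turn":0},{"claw":1,"x":0,"y":0,"z":0,"turn":0}]'

```text
time: 14.82
tool_pos: [0.5117, -0.1607, 0.0067]
tcp_rot: [-0.396, -3.106, -0.003]
wrist_force: [-8.2, 1.6, 1.5]
width: -0.004
```

```bash
python3 -c "
import cv2,numpy as np
from workcell import bot
s=bot.read_state();print(s['time'],s['tool_pos'],s['wrist_force'])
t=bot.read_camera('top')[...,::-1];cv2.imwrite('pics/t7.png',t)
b=cv2.resize(t[195:285,305:405],(450,405),interpolation=cv2.INTER_CUBIC)
c=cv2.resize(bot.read_camera('scene')[...,::-1][235:320,265:365],(350,298),interpolation=cv2.INTER_CUBIC)
o=np.zeros((405,800,3),np.uint8);o[:298,:350]=c;o[:,350:]=b
cv2.imwrite('pics/m7.png',o)
"
```

```text
14.825 [ 0.51167763 -0.16073813  0.00668208] [-8.17935348  1.63834496  1.53910747]
```

View pics/m7.png

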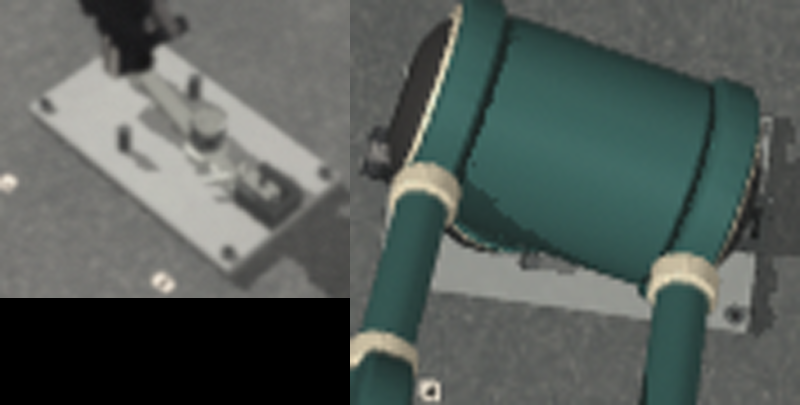

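Emit:
jog_arm --plan '[{"claw":1,"x":-0.003,"y":0.0005,"z":0,"turn":0},{"claw":1,"x":-0.003,"y":0.0005,"z":0,"turn":0},{"claw":1,"x":0,"y":0,"z":0,"turn":0},{"claw":1,"x":0,"y":0,"z":0,"turn":0}]'

```text
time: 15.42
tool_pos: [0.5175, -0.1612, 0.0067]
tcp_rot: [-0.396, -3.106, -0.003]
wrist_force: [-8.7, 2.1, 1.4]
width: 0.001
```

```bash
python3 -c "
import cv2,numpy as np
from workcell import bot
s=bot.read_state();print(s['time'],s['tool_pos'],s['wrist_force'],s['joint_vel'])
im=bot.read_camera('scene')[...,::-1];p=bot.camera_params('scene')
F=8;x0,y0=285,245
c=cv2.resize(im[y0:y0+65,x0:x0+60],None,fx=F,fy=F,interpolation=cv2.INTER_CUBIC)
d=c.copy()
def pr(w):
    q=p['world_to_cam']@np.append(w,1);return (int((p['cx']+p['fx']*q[0]/-q[2]-x0+.5)*F),int((p['cy']+p['fy']*q[1]/q[2]-y0+.5)*F))
for th,col in((.6,(0,0,255)),(.74,(0,255,0)),(.88,(255,0,0))):
    a=1.871-th
    cv2.line(d,pr((.499,-.2522,.028)),pr((.499+.095*np.cos(a),-.2522+.095*np.sin(a),.028)),col,1)
cv2.imwrite('pics/m8.png',cv2.resize(np.hstack([c,d]),(800,433)))
"
```

```text
15.425 [ 0.51754009 -0.16121185  0.00665612] [-8.73811218  2.06122669  1.39905982] [-0.00201141 -0.00142626  0.00207949  0.00025126  0.00078479 -0.00082223]
```

View pics/m8.png

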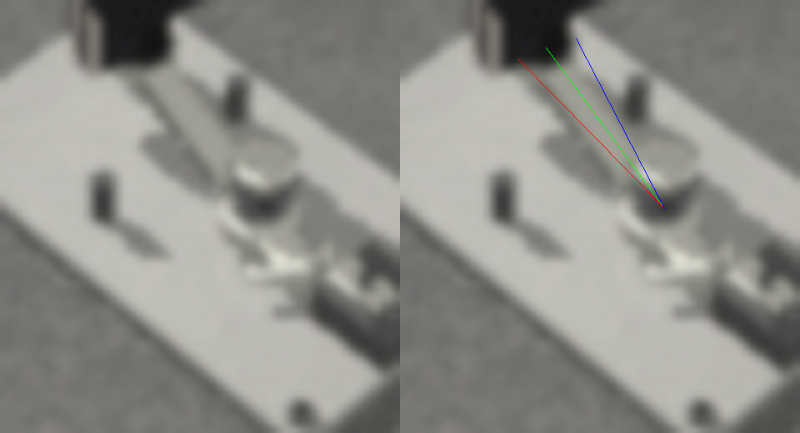

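Emit:
jog_arm --plan '[{"claw":1,"x":-0.0015,"y":0,"z":0,"turn":0},{"claw":1,"x":0,"y":0,"z":0,"turn":0},{"claw":1,"x":0,"y":0,"z":0,"turn":0},{"claw":1,"x":0,"y":0,"z":0,"turn":0}]'

```text
time: 15.98
tool_pos: [0.5189, -0.1616, 0.0067]
tcp_rot: [-0.396, -3.106, -0.003]
wrist_force: [-7.7, 2.6, 1.1]
width: -0.004
```

```bash
python3 -c "
from workcell import bot
s=bot.read_state();print(s['time'],s['tool_pos'],s['wrist_force'],abs(s['joint_vel']).max());print(bot.finish_job())"
```

```text
15.975 [ 0.51890961 -0.16162644  0.00666802] [-7.65692326  2.64901845  1.12934099] 0.001538927728433545
the job is handed in; nothing more can be done
None
```

I pressed the three keys in order (round, plus, bar) and pushed the roller past the tooth. I handed the job in at 16.0 s with the shut fingers holding the roller still. No verdict came back, so success isn't confirmed.

- **Keys:** each one was pushed until the upward force reached about 7 N, which is past the 5 N that means fully down. I released each key before moving to the next.
- **Fingertips:** they first touched the round key about 30 mm higher than the reported tool position implied. I found this with small force-checked steps and used the corrected height for the rest of the job.
- **Tensioner:** the push force rose to about 9 N and dipped to about 5 N. It then climbed back to about 8 N at the final pose, with the arm nearly still (joint speeds under 0.002 rad/s). The dip and recovery fit the tooth passing the pawl.
- **Lever angle:** I worked it out as about 0.75 rad from the tool's travel. A rough camera overlay put it slightly lower, at about 0.68–0.70 rad. The two differ by about 0.05 rad, but both lie inside 0.62–0.86.
- **Not seen directly:** the pawl dropping behind the tooth was not visible in the images, so I inferred it from force and angle. I also didn't look at the keys or all the loose parts again at the end. I felt no unexpected contact on the way.

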